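# Eject the emission filter slide and hold it over the light pad

## Robot

A 6-joint arm with a two-finger parallel gripper is mounted at the origin on the work surface. World frame = base frame: x ahead of the robot, y to its left, z up, the work surface at z = 0. Lengths are in m, angles in rad, forces in N, time in s.
With the tool pointing down it reaches from about 0.3 to 0.825 m from the base axis. Payload 5.4 kg.
Tool frame: the origin (TCP) lies midway between the tips of the shut fingers; the grasp point (between the pads) lies robot.grasp_offset behind it (robot.grasp_offset is the distance from the TCP to the grasp point, in m); z points along the fingers, y is the line along which they close (so a half turn about z gives the same grasp; the last joint's range is limited). The gripper opens to 92 mm and grips with 3 to 60 N. Pads are 20 mm wide; open, the fingers measure 128 mm over their backs; the gripper's body (75 mm by 189 mm) begins 69 mm behind the grasp point.
Start: joints at [-1.397, 0.158, 1.597, -0, 1.386, -0.21], TCP at [0.215, -0.533, 0.177] pointing down, gripper open.
Joint ranges: [-2.91, 2.91], [-0.94, 2.29], [0.18, 2.7], [-1.29, 4.43], [0.17, 2.64], [-3, 3]. Speed limits (rad/s): [2.57, 2.57, 3.14, 3.14, 3.14, 3.14].

## Interface

Orientations are given as a unit quaternion [w, x, y, z].
In Python, from station import robot, vision, hand_in gives the robot as it stands. The module is installed in compiled form; this text tells all that it offers.
- The arm moves only by the shell command python3 -m crank 'ROWS' [FORCE]. ROWS is JSON, one flat list of numbers, 5 for each row, row after row: the finger opening in m, from 0 to 0.0919, then the shift along the tool's x, y, z in m, then the turn about the tool's z in degrees. A call has 1 to 10 rows; each row is the pose to reach, as a shift and turn from the pose commanded when the call began, along the tool's axes at that moment; what a row does not reach only later rows make up. A row lasts 1/12 s, in which the tool goes at most 41.7 mm and 7.16 degrees, less where a joint would pass 70% of its speed; a pose out of reach is approached as far as the arm can. A call with a gripper value outside its range is refused whole. The fingers move at their own pace and stop on an object; FORCE is the grip in N (left out, the last holds). Time passes only in rows, so rows that repeat a pose let the fingers close. It gives the time, the measured TCP pose, the force, the opening and the grip force at its end, in the units of the state.
- robot.read_state(): the state, without advancing time (a new reading comes with each control period).
- vision.camera(name): name is "side" or "top"; returns a dict with "pixels" (480x640x3 uint8, red, green, blue), "fx", "fy", "cx", "cy" (pixels), "dist" ([k1, k2, p1, p2, k3] as OpenCV has them; the pictures are not rectified), "cam_to_world" (4x4, takes a point from camera to world coordinates). Camera axes: x right, y down, z forward; pixel columns grow to the right and rows downward; lengths in m; the calibration is good to about 2 mm. A picture is of the moment at which its call begins. There is no depth.
- hand_in(): hands the job in; it is judged then, once.
The state is a dict: "t": time; "joint_positions": joint angles; "joint_velocities": joint speeds; "joint_efforts": joint torques, N m; "ee_pos": TCP position; "eef_rot": TCP orientation; "wrist_force": force on the tool from outside, world axes, zero at the start; "moment": the same for the moment, N m; "grip_width": finger opening in m; "gripper_force": force on a finger pad.
Only numpy, scipy, OpenCV 4.12 (cv2) and the standard library are available. Lean on these libraries where they do the work, as an engineer would, in place of code of your own. Each camera call takes 0.05 s, during which the arm holds its last target. There are 200 camera calls.

## Task

The emission filter of the bench fluorometer has to be checked for scratches: swing the red eject lever on its deck all the way to its stop and let it spring back, then lift the blue cover flap right up and leave it standing open, draw the filter slide out of its channel by its orange pull and lift it out of the bay. Finish while holding it, still and level with the pull uppermost, its whole amber window over the lit panel of the light pad and roughly a hand's breadth (about 10 cm) above it. Do not let the slide touch the bench or the pad, and leave the blue-lidded tip box, the brown bottle and the tube rack where they stand.

Things in the scene. Friction and masses are not known exactly. Their poses are not given: they have to be found in the camera images.
- reader: Bench fluorometer, white and grey, 260 (x) x 240 (y) x 110 mm high, fixed; stands left or right, turned a little. Origin: centre of its underside; x to its back, y to its left as seen from the robot, z up. Flat deck at z = 110 mm, display on the front left. The filter bay is sunk in the right half under the flap; the eject lever is on the back left.
- bay (a point): Middle of the filter bay's floor, 42 mm below the deck; axes as the reader. The bay is a pocket, 105 mm along x (its back edge 53 mm behind this point) and 96 mm along y, with walls up to the deck: open the fingers only about 40 mm in it. A level channel, 44 mm wide and 37 mm high, runs from the middle of its back wall on under the deck; the slide lies in it.
- ejector (a joint): Eject lever, rad: 0 at rest, 0.88 at its stop. Sprung: springs back to 0 when let go (1 N at the post at rest, 5 N at the stop). It turns about a vertical axis; swinging its post from front to back (reader +x) makes a crank push the slide 34 mm forwards out of its seat into the bay, where the slide stays when the lever returns.
- lever_post (a point): Middle of the lever's red upright post: round, 16 mm across, exposed from 13 mm below to 16 mm above this point (under it the flat lever arm). It is 24 mm above the deck and 80 mm from lever_pivot; at rest it stands to the left of the pivot and 34 mm in front of it, at the stop 34 mm behind it.
- lever_pivot (a point): Vertical axis of the eject lever, at deck height; reader frame (56.5, -15, 110) mm. Seen from above the post swings clockwise about it, 0.88 rad in all. Axes as the reader.
- flap (a joint): Cover flap of the filter bay, angle in rad: 0 shut (flat on the deck), 1.57 upright, 2.2 the most; it turns up and back. Friction hinge: it stays at whatever angle it is left (about 1.5 N at the pull to move it). It may start up to 0.12 rad ajar.
- flap_pull (a point): Centre of the white upright pull near the flap's front edge: 22 (along the flap) x 14 (along the hinge, the way to pinch it) x 26 mm high. It stands on the blue flap (142 x 108 x 5 mm), 130 mm from the hinge line and 15.5 mm above the flap's middle plane. Axes turn with the flap (z along the pull, y along the hinge), so with the flap upright the pull points to the reader's back.
- flap_hinge (a point): Middle of the flap's hinge line, which runs along the reader's y; reader frame (20, -55, 113) mm: on the deck, 33 mm behind the bay's back edge. Axes as the reader.
- slide_pull (a point): Centre of the slide's orange pull: block 28 (x) x 14 (y, the way to pinch it) x 32 mm high that stands on the bay floor, this point 16 mm above it. x runs from pull to filter, z up. Seated, it is hidden and out of reach under the deck, its front 3 mm behind the bay's back edge; ejected, this point is 17 mm in front of that edge.
- filter_window (a point): Centre of the amber window (36 x 32 mm) in the black frame (50 x 40 x 8 mm) of the slide: 39 mm from slide_pull along the slide's +x and 12 mm lower. Axes as slide_pull: z up when level.
- light_pad: Fixed white LED light pad, 160 (x) x 200 (y) x 10 mm; origin at the centre of its underside.
- panel (a point): Centre of the lit panel's surface (130 along x, 170 mm along y), 10 mm above the bench. Axes as the pad, z up.
- slide: The whole filter slide, 78 mm long, about 90 g, loose in its channel; origin at the centre of its underside, 25 mm from the pull's centre along +x. Once ejected, its back end leaves the channel after another 47 mm straight forwards (reader -x); drawn 52 to 60 mm it lifts straight up. The bay's front wall is 74 mm ahead of the ejected slide.
- tip_box: Bystander: clear box with blue lid, 85 x 120 x 62 mm, behind the reader; origin under its centre.
- buffer_bottle: Bystander: brown bottle with blue cap, 70 mm across, 150 mm high, behind the reader; origin under its centre.
- tube_rack: Bystander: blue rack of small capped tubes, 70 x 120 x 44 mm, behind the light pad; origin under its centre.

How it is judged:
By the outcome, as a careful person would: the job done as asked, in the order asked, and still so for the second after the job is handed in, while the arm keeps its last pose, push and grip.
It also fails if it takes over 72 s, if anything falls off the work surface, if the arm or the gripper's body presses on something with over 40 N, if the wrist force passes 120 N, or if a joint passes its speed limit or range.

## Working session

There is one attempt and no reset: what is moved stays moved. The work goes in short steps, Python scripts to look and compute and a shell command to move; the robot and the scene stay as the last step left them, time stands still between calls to the robot, and variables do not carry over. Pictures are saved under pics/ and viewed, at most 10 in all, crops included, and the job is handed in when it is done.

```bash
mkdir -p pics; python3 - <<'E'
from station import robot, vision
import cv2,numpy as np
print(robot.read_state(), robot.grasp_offset)
for n in("side","top"):
    c=vision.camera(n); cv2.imwrite(f"pics/{n}0.png",c["pixels"][:,:,::-1])
    print(n,c["fx"],c["fy"],c["cx"],c["cy"],c["dist"],np.round(c["cam_to_world"],4).tolist())
E
```

```text
{'t': 0.0, 'joint_positions': array([-1.39711300e+00,  1.59039528e-01,  1.59819804e+00,  3.14308528e-05,
        1.38617883e+00, -2.10079146e-01]), 'joint_velocities': array([-0.00164203, -0.00020748,  0.00091279,  0.00015974, -0.00025173,
        0.00028916]), 'joint_efforts': array([ 1.76290441e-04, -3.85568261e+01, -3.22111344e+01,  7.00579514e-02,
        3.77605855e-02, -1.66745658e-04]), 'ee_pos': array([ 0.21517009, -0.53249788,  0.17564145]), 'eef_rot': array([-9.11442224e-04,  9.81647354e-01,  1.90703016e-01,  3.20364634e-05]), 'wrist_force': array([ 0.01875903, -0.53698952, -0.12193037]), 'moment': array([ 0.01738091, -0.06178252, -0.0234239 ]), 'gripper_force': 0.0, 'grip_width': 0.09138956401441288} 0.0187
side 492.54574950185224 492.54574950185224 327.875963435907 241.74343966779284 [0.01192922 0.         0.         0.         0.        ] [[-0.8235, -0.3144, 0.4723, 0.0924], [-0.5673, 0.4667, -0.6785, 0.6829], [-0.0071, -0.8267, -0.5626, 0.6965], [0.0, 0.0, 0.0, 1.0]]
top 469.5416935437657 469.5416935437657 323.56517393815244 236.1354931762612 [0.02096566 0.         0.         0.         0.        ] [[-0.0238, -0.9803, 0.1958, 0.4111], [-0.9995, 0.0276, 0.0166, -0.0], [-0.0217, -0.1953, -0.9805, 1.0015], [0.0, 0.0, 0.0, 1.0]]
```

View pics/top0.png

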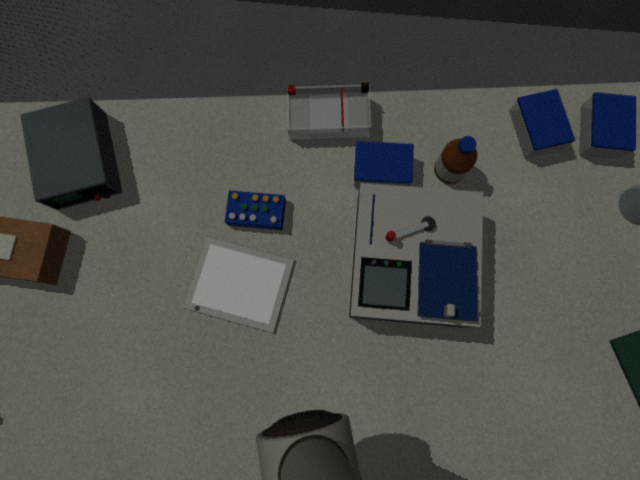

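View pics/side0.png

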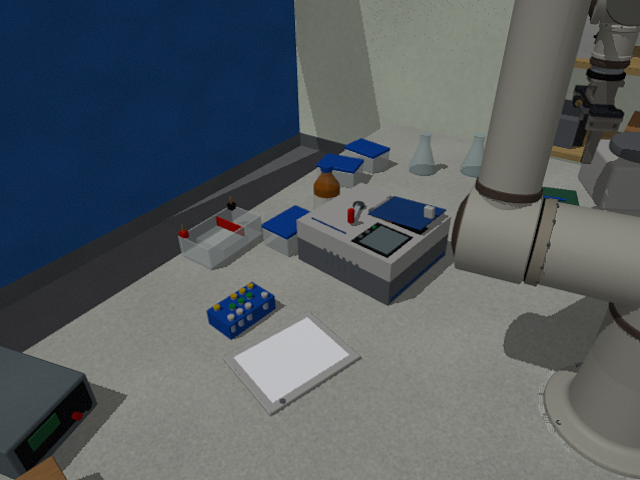

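The top view shows the reader at about (420,255), the lever post at (391,236), the flap pull at (450,311) and the pad at (240,285). The side view shows the post at (351,215), the flap pull at (430,211) and the pad at (292,360). I'll zoom in on the reader in both.

```bash
python3 - <<'E'
import cv2,numpy as np
t=cv2.imread("pics/top0.png")[175:335,342:492];s=cv2.imread("pics/side0.png")[185:305,292:456]
t=cv2.resize(t,None,fx=2.6,fy=2.6,interpolation=cv2.INTER_CUBIC);s=cv2.resize(s,None,fx=2.4,fy=2.4,interpolation=cv2.INTER_CUBIC)
o=np.zeros((420,790,3),np.uint8);o[:t.shape[0],:t.shape[1]]=t;o[:s.shape[0],395:395+s.shape[1]]=s
cv2.imwrite("pics/zoom0.png",o)
for n in("top","side"):
    im=cv2.imread(f"pics/{n}0.png").astype(int);b,g,r=im[...,0],im[...,1],im[...,2]
    m=((r>110)&(g<60)&(b<60)).astype(np.uint8);
    k,l,st,c=cv2.connectedComponentsWithStats(m);print(n,[(st[i].tolist(),c[i].round(1).tolist()) for i in range(1,k) if st[i,4]>8])
    m=((im.min(2)>150)).astype(np.uint8);k,l,st,c=cv2.connectedComponentsWithStats(m);i=1+np.argmax(st[1:,4])
    cn=cv2.findContours((l==i).astype(np.uint8),0,1)[0];cn=max(cn,key=cv2.contourArea);print(st[i].tolist(),cv2.approxPolyDP(cn,8,True)[:,0].tolist())
E
```

```text
top []Traceback (most recent call last):
  File "<stdin>", line 10, in <module>
    return _wrapfunc(a, 'argmax', axis=axis, out=out, **kwds)
    return bound(*args, **kwds)
ValueError: attempt to get argmax of an empty sequence
```

View pics/zoom0.png

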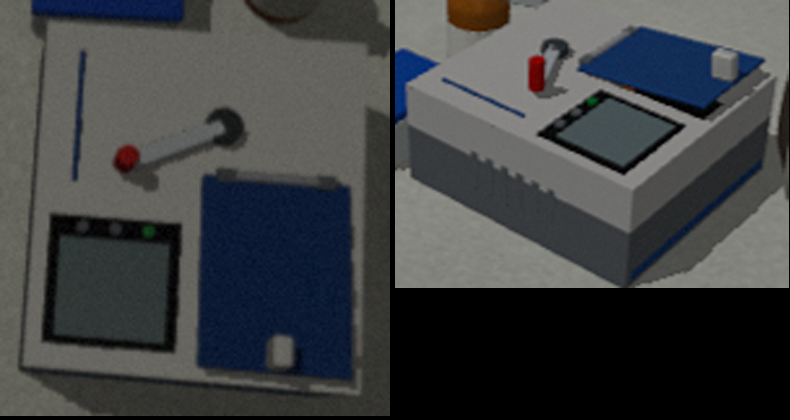

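```bash
cat > h.py <<'E'
import cv2,numpy as np,json
from scipy.spatial.transform import Rotation as R
def proj(c,P):
    T=np.linalg.inv(np.array(c["cam_to_world"]));K=np.array([[c["fx"],0,c["cx"]],[0,c["fy"],c["cy"]],[0,0,1]])
    return cv2.projectPoints(np.atleast_2d(P).astype(float),cv2.Rodrigues(T[:3,:3])[0],T[:3,3],K,np.array(c["dist"]))[0][:,0]
def ray(c,uv):
    K=np.array([[c["fx"],0,c["cx"]],[0,c["fy"],c["cy"]],[0,0,1]])
    p=cv2.undistortPoints(np.array([[uv]],float),K,np.array(c["dist"]))[0,0]
    T=np.array(c["cam_to_world"]);return T[:3,3],T[:3,:3]@np.r_[p,1]
def plane(c,uv,z):
    o,d=ray(c,uv);return o+d*(z-o[2])/d[2]
def tri(ca,a,cb,b):
    (o1,d1),(o2,d2)=ray(ca,a),ray(cb,b);d1/=np.linalg.norm(d1);d2/=np.linalg.norm(d2)
    s=np.linalg.lstsq(np.c_[d1,-d2],o2-o1,rcond=None)[0];p,q=o1+s[0]*d1,o2+s[1]*d2
    return (p+q)/2,np.linalg.norm(p-q)
def toolrel(P,q=None,grasp=True):
    "shift along present tool axes that brings the grasp point to P"
    from station import robot
    s=robot.read_state();r=R.from_quat(np.roll(s["eef_rot"],-1))
    g=s["ee_pos"]-(r.apply([0,0,robot.grasp_offset]) if grasp else 0)
    return r.inv().apply(np.array(P)-g)
def flap(d,y,h,a): return [20-d*np.cos(a)+h*np.sin(a),-55+y,113+d*np.sin(a)+h*np.cos(a)]
def W(p,P): # p=x,y,z,yaw ; P mm reader
    return np.array(p[:3])+R.from_euler("z",p[3]).apply(np.array(P)/1000)
E
python3 - <<'E'
from h import *
from station import vision
from scipy.optimize import least_squares
ct,cs=vision.camera("top"),vision.camera("side")
pt={"br":(482.8,191.2),"fr":(479.7,326.2),"fl":(350.5,316.5),"post":(390.8,235.8),"piv":(428.2,223.5),"pull":(450.8,308.1),"ffl":(418.2,315.8),"ffr":(477.8,320)}
ps={"fl":(390.75,263.3),"fr":(450.3,216.3),"bl":(298.25,219.2),"postc":(351.2,216),"pullc":(429.5,211.7),"ffl":(424.1,230),"ffr":(445.8,212.5),"flb":(388.3,304.2)}
lp=lambda z:[56.5-34,-15+np.sqrt(80**2-34**2),z]
def M(a): return dict(br=[130,-120,110],fr=[-130,-120,110],fl=[-130,120,110],bl=[130,120,110],flb=[-130,120,0],post=lp(150),postc=lp(134),piv=[56.5,-15,135],pull=flap(130,0,28.5,a),pullc=flap(130,0,15.5,a),ffl=flap(142,54,2.5,a),ffr=flap(142,-54,2.5,a))
def f(p):
    m=M(p[4]);r=[]
    for c,d in((ct,pt),(cs,ps)):
        r.append(proj(c,W(p,[m[k] for k in d]))-np.array(list(d.values())))
    return np.vstack(r)
s=least_squares(lambda p:f(p).ravel(),[.45,-.2,0,0,.05],loss="soft_l1",x_scale=[.01,.01,.01,.1,.1])
print("reader",s.x.round(4));print(dict(zip(["t"+k for k in pt]+["s"+k for k in ps],f(s.x).round(1).tolist())))
np.save("reader.npy",s.x)
print("post tri",tri(ct,pt["post"],cs,(351.2,209.2)),W(s.x,lp(150)), "pull tri",tri(ct,pt["pull"],cs,(429.5,207)),W(s.x,flap(130,0,28.5,s.x[4])))
for n,c,bx in(("top",ct,(170,220,310,350)),("side",cs,(200,290,380,430))):
    im=c["pixels"].min(2).copy();m=np.zeros_like(im);x0,y0,x1,y1=bx
    m[y0:y1,x0:x1]=im[y0:y1,x0:x1]; th=.88*np.percentile(m[y0:y1,x0:x1],90)
    k,l,st,_=cv2.connectedComponentsWithStats((m>th).astype(np.uint8));i=1+np.argmax(st[1:,4])
    cn=max(cv2.findContours((l==i).astype(np.uint8),0,1)[0],key=cv2.contourArea)
    q=cv2.approxPolyDP(cn,8,True)[:,0];print(n,th,st[i].tolist());w=np.array([plane(c,u,.01) for u in q]);print(q.tolist(),w.round(3).tolist())
    r=cv2.minAreaRect((np.array([plane(c,u[0],.01)[:2] for u in cn])*1000).astype(np.float32));print("panel",r)
E
```

```text
reader [ 0.5531 -0.1648 -0.0016 -0.1014  0.0887]
{'tbr': [-0.7, 0.1], 'tfr': [0.8, -0.1], 'tfl': [0.3, -0.7], 'tpost': [0.1, -1.4], 'tpiv': [1.1, -2.4], 'tpull': [0.1, 1.7], 'tffl': [-0.6, 0.1], 'tffr': [-0.4, 0.7], 'sfl': [1.1, 0.8], 'sfr': [0.9, -0.5], 'sbl': [-1.6, 0.9], 'spostc': [-0.1, -0.3], 'spullc': [0.1, 0.9], 'sffl': [-2.9, -0.5], 'sffr': [0.6, -2.9], 'sflb': [0.1, 1.6]}
post tri (array([ 0.57945189, -0.10896118,  0.14990601]), np.float64(0.0024308162341980834)) [ 0.58130364 -0.10994146  0.14843624] pull tri (array([ 0.44315681, -0.20908824,  0.15147167]), np.float64(0.002107722145748224)) [ 0.44112309 -0.20867109  0.15134146]
top 120.56 [192, 245, 93, 79, 4882]
[[210, 245], [192, 301], [268, 323], [284, 264]] [[0.597, 0.262, 0.01], [0.478, 0.297, 0.01], [0.428, 0.137, 0.01], [0.551, 0.103, 0.01]]
panel ((512.7720336914062, 199.28997802734375), (169.7760772705078, 130.181396484375), 73.36026763916016)
side 166.32 [234, 317, 115, 86, 4921]
[[306, 317], [234, 357], [272, 402], [348, 354]] [[0.552, 0.103, 0.01], [0.598, 0.263, 0.01], [0.476, 0.301, 0.01], [0.428, 0.139, 0.01]]
panel ((513.0366821289062, 201.18063354492188), (170.13958740234375, 130.86050415039062), 73.4129409790039)
```

The fit puts the reader at (0.553,-0.165) with yaw -0.101 rad, and the panel at (0.513,0.200). I'm setting out for a point above the lever post.

```bash
python3 -m crank '[0.06,0.0,0,-0.075,0, 0.06,0.497,-0.256,-0.075,27.8, 0.06,0.497,-0.256,-0.075,27.8, 0.06,0.497,-0.256,-0.075,27.8, 0.06,0.497,-0.256,-0.075,27.8, 0.06,0.497,-0.256,-0.075,27.8, 0.06,0.497,-0.256,-0.075,27.8, 0.06,0.497,-0.256,-0.075,27.8, 0.06,0.497,-0.256,-0.075,27.8, 0.06,0.497,-0.256,-0.075,27.8]'
cat > t.py <<'E'
from h import *
import sys
# shift of grasp point to reader point(s)
from station import robot
p=np.load("reader.npy");p[2]=0
s=robot.read_state();r=R.from_quat(np.roll(s["eef_rot"],-1));x=r.apply([1,0,0])
print("tcp",s["ee_pos"].round(4),"yaw",np.degrees(np.arctan2(x[1],x[0])).round(2),"turn to reader",np.degrees(np.arctan2(x[1],x[0])-p[3]).round(2),"F",s["wrist_force"].round(1),"w",round(s["grip_width"],4),"gf",round(s["gripper_force"],1),"t",s["t"])
g=s["ee_pos"]-r.apply([0,0,robot.grasp_offset])
print("grasp in reader mm",(R.from_euler("z",-p[3]).apply(g-p[:3])*1000).round(1))
for a in sys.argv[1:]:
    P=W(p,eval(a));print(a,P.round(4),"shift",toolrel(P).round(4))
E
python3 t.py '[22.5,57.4,170]'
```

```text
t: 1.03
ee_pos: [0.4566, -0.2525, 0.2403]
eef_rot: [0.0, 0.999, -0.051, 0.0]
wrist_force: [0.5, -0.8, 0.5]
grip_width: 0.06
gripper_force: 0.0
tcp [ 0.4566 -0.2525  0.2403] yaw -5.82 turn to reader -0.01 F [ 0.5 -0.8  0.5] w 0.06 gf 0.0 t 1.0333
grasp in reader mm [-87.1 -97.  259. ]
[22.5,57.4,170] [ 0.5813 -0.11    0.17  ] shift [ 0.1096 -0.1545  0.089 ]
```

```bash
python3 -m crank '[0.06,0.11,-0.154,0.065,0, 0.06,0.11,-0.154,0.065,0, 0.06,0.11,-0.154,0.065,0, 0.06,0.11,-0.154,0.065,0, 0.06,0.11,-0.154,0.065,0, 0.06,0.11,-0.154,0.065,0, 0.06,0.11,-0.154,0.065,0]'
python3 t.py '[22.5,57.4,136]'; python3 - <<'E'
from station import vision;import cv2,numpy as np
a=[cv2.resize(vision.camera(n)["pixels"][y:y+150,x:x+130,::-1],None,fx=3,fy=3,interpolation=2) for n,x,y in(("side",290,130),("top",330,170))]
cv2.imwrite("pics/z1.png",np.hstack(a))
E
```

```text
t: 1.62
ee_pos: [0.5805, -0.1107, 0.1738]
eef_rot: [-0.0, 0.999, -0.049, -0.001]
wrist_force: [0.9, -0.9, -0.6]
grip_width: 0.06
gripper_force: 0.0
tcp [ 0.5805 -0.1107  0.1738] yaw -5.64 turn to reader 0.17 F [ 0.9 -0.9 -0.6] w 0.06 gf 0.0 t 1.6167
grasp in reader mm [ 21.9  56.6 192.5]
[22.5,57.4,136] [ 0.5813 -0.11    0.136 ] shift [ 0.0008 -0.0008  0.0565]
```

View pics/z1.png

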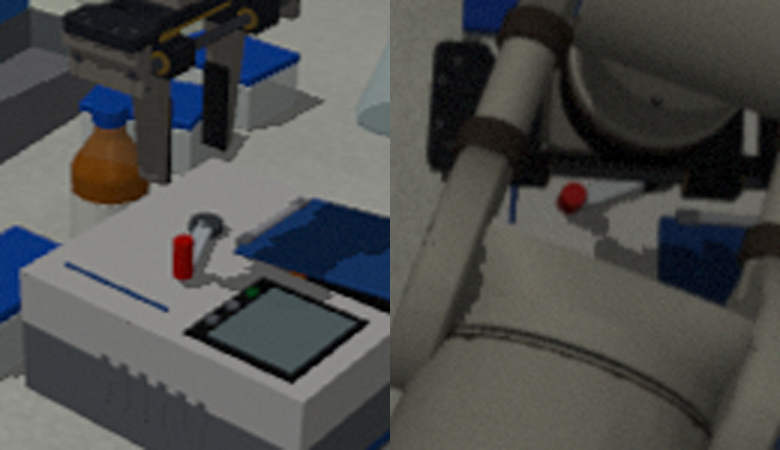

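The side view shows the fingertips at about (342,190) and (363,180), with the post top at (351,209). I'll check this against the projection of the TCP.

```bash
python3 - <<'E'
from h import *
from station import vision,robot
s=robot.read_state();r=R.from_quat(np.roll(s["eef_rot"],-1))
for n in("side","top"):
    c=vision.camera(n)
    for k in([0,0,0],[0,.036,0],[0,-.036,0],[0,0,.024]): print(n,k,proj(c,s["ee_pos"]+r.apply(k)).round(1))
E
```

```text
side [0, 0, 0] [[352.5 198.2]]
side [0, 0.036, 0] [[362.6 192. ]]
side [0, -0.036, 0] [[342.  204.6]]
side [0, 0, 0.024] [[352.3 207.8]]
top [0, 0, 0] [[394.3 231.7]]
top [0, 0.036, 0] [[414.5 233.2]]
top [0, -0.036, 0] [[374.2 230.3]]
top [0, 0, 0.024] [[392.7 234.4]]
```

```bash
python3 -m crank '[0.03,0,0,0.010,0, 0.03,0,0,0.01,0, 0.03,0,0,0.01,0, 0.03,0,0,0.010,0, 0.03,0,0,0.010,0]'
python3 - <<'E'
from h import *
from station import vision,robot
s=robot.read_state();r=R.from_quat(np.roll(s["eef_rot"],-1));c=vision.camera("side")
for k in([0,0,0],[0,.021,0],[0,-.021,0]): print(k,proj(c,s["ee_pos"]+r.apply(k)).round(1))
cv2.imwrite("pics/z2.png",cv2.resize(c["pixels"][130:260,290:430,::-1],None,fx=4,fy=4,interpolation=2))
E
python3 t.py '[22.5,57.4,136]'
```

```text
t: 2.23
ee_pos: [0.5807, -0.1125, 0.1654]
eef_rot: [0.0, 0.999, -0.051, 0.0]
wrist_force: [-0.3, -0.5, 0.5]
grip_width: 0.0306
gripper_force: 0.0
[0, 0, 0] [[352.3 202.3]]
[0, 0.021, 0] [[358.2 198.6]]
[0, -0.021, 0] [[346.2 206. ]]
tcp [ 0.5808 -0.1125  0.1654] yaw -5.82 turn to reader -0.01 F [ 0.1 -0.1  0.5] w 0.0301 gf 0.0 t 2.2833
grasp in reader mm [ 22.3  54.9 184.1]
[22.5,57.4,136] [ 0.5813 -0.11    0.136 ] shift [ 0.0002 -0.0025  0.0481]
```

View pics/z2.png

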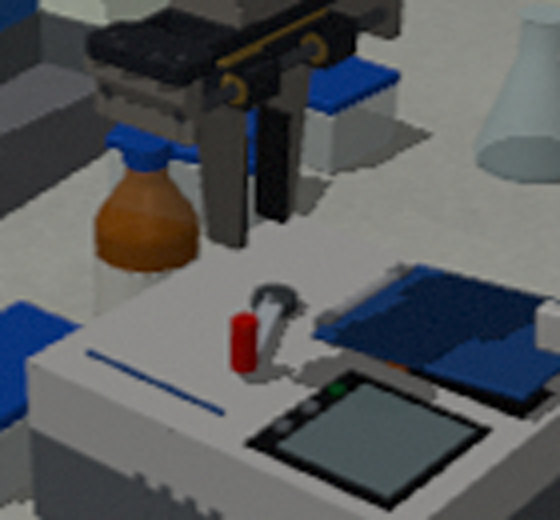

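The visible tips sit about 14 px higher than the TCP projects, which is roughly 3 cm. I'll descend to straddle the post and look again, because that shows which of the two is right.

```bash
python3 -m crank '[0.04,0,-0.002,0.010,0, 0.04,0,-0.002,0.02,0, 0.04,0,-0.002,0.03,0, 0.04,0,-0.002,0.038,0, 0.04,0,-0.002,0.038,0, 0.04,0,-0.002,0.038,0]'
python3 - <<'E'
from h import *
from station import vision,robot
for i in range(3):
  s=robot.read_state();r=R.from_quat(np.roll(s["eef_rot"],-1));c=vision.camera("side");print(s["ee_pos"].round(4),s["joint_positions"].round(4))
for k in([0,0,0],[0,.021,0],[0,-.021,0]): print(k,proj(c,s["ee_pos"]+r.apply(k)).round(1))
t=vision.camera("top")
cv2.imwrite("pics/z3.png",np.hstack([cv2.resize(q["pixels"][y:y+130,x:x+130,::-1],None,fx=3,fy=3,interpolation=2) for q,x,y in((c,290,130),(t,330,170))]))
E
```

```text
t: 2.78
ee_pos: [0.5802, -0.11, 0.1261]
eef_rot: [-0.0, 0.999, -0.051, -0.001]
wrist_force: [-0.1, -0.2, 0.3]
grip_width: 0.0398
gripper_force: 0.0
[ 0.5802 -0.11    0.1261] [-0.3918  0.2414  1.6033  0.      1.299   1.2804]
[ 0.5809 -0.1103  0.127 ] [-0.3918  0.2408  1.6022 -0.      1.299   1.2804]
[ 0.5812 -0.1104  0.1275] [-0.3918  0.2403  1.6017  0.      1.2991  1.2804]
[0, 0, 0] [[351.2 217.5]]
[0, 0.021, 0] [[357.  213.8]]
[0, -0.021, 0] [[345.3 221.4]]
```

View pics/z3.png

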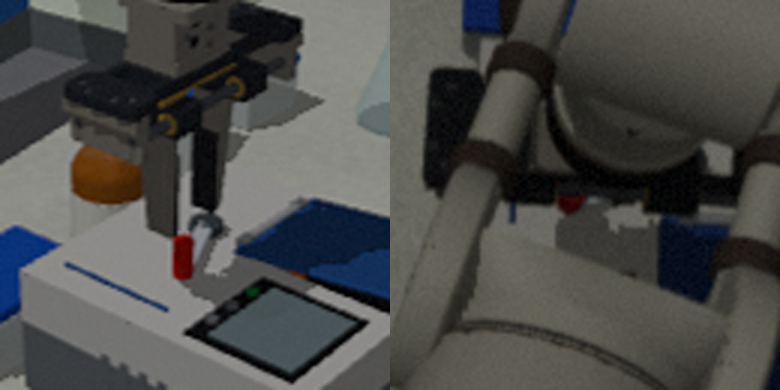

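The fingertips are up and behind the post. The near tip is at about (345,209) in the side view, and in the top view the post is still visible at (391,236). The reported TCP and the pictures therefore disagree, so I'll take the tool somewhere both cameras can see the tips and triangulate them.

```bash
python3 -m crank '[0.04,0,0,-0.04,0, 0.04,0,0,-0.08,0, 0.0,-0.258,-0.356,-0.08,0, 0.0,-0.258,-0.356,-0.08,0, 0.0,-0.258,-0.356,-0.08,0, 0.0,-0.258,-0.356,-0.08,0, 0.0,-0.258,-0.356,-0.08,0, 0.0,-0.258,-0.356,-0.08,0, 0.0,-0.258,-0.356,-0.08,0, 0.0,-0.258,-0.356,-0.08,0]'
python3 t.py
```

```text
t: 3.82
ee_pos: [0.4128, 0.1795, 0.2081]
eef_rot: [-0.0, 0.999, -0.051, 0.001]
wrist_force: [1.8, 0.7, -0.3]
grip_width: 0.0004
gripper_force: 0.0
tcp [0.4128 0.1795 0.2081] yaw -5.84 turn to reader -0.03 F [ 1.8  0.7 -0.3] w 0.0004 gf 0.0 t 3.8167
grasp in reader mm [-174.5  328.3  226.8]
```

```bash
python3 -m crank '[0.0,-0.061,-0.085,0,0, 0.0,-0.061,-0.085,0,0, 0.0,-0.061,-0.085,0,0, 0.0,-0.061,-0.085,0,0, 0.0,-0.061,-0.085,0,0]'
python3 - <<'E'
from h import *
from station import vision,robot
o=[]
for n in("side","top"):
    c=vision.camera(n);s=robot.read_state();u=proj(c,s["ee_pos"])[0];print(n,s["ee_pos"].round(4),u.round(1))
    x,y=int(u[0])-65,int(u[1])-75;x=max(0,min(x,510));y=max(0,min(y,330));print("crop",x,y);o.append(cv2.resize(c["pixels"][y:y+150,x:x+130,::-1],None,fx=3,fy=3,interpolation=2))
cv2.imwrite("pics/z4.png",np.hstack(o))
E
```

```text
t: 4.23
ee_pos: [0.3615, 0.2693, 0.2078]
eef_rot: [-0.0, 0.999, -0.049, 0.001]
wrist_force: [0.3, 0.2, -0.0]
grip_width: 0.0002
gripper_force: 0.0
side [0.362  0.2685 0.2077] [339.8 332.5]
crop 274 257
top [0.3623 0.268  0.2075] [171.5 364.3]
crop 106 289
```

View pics/z4.png

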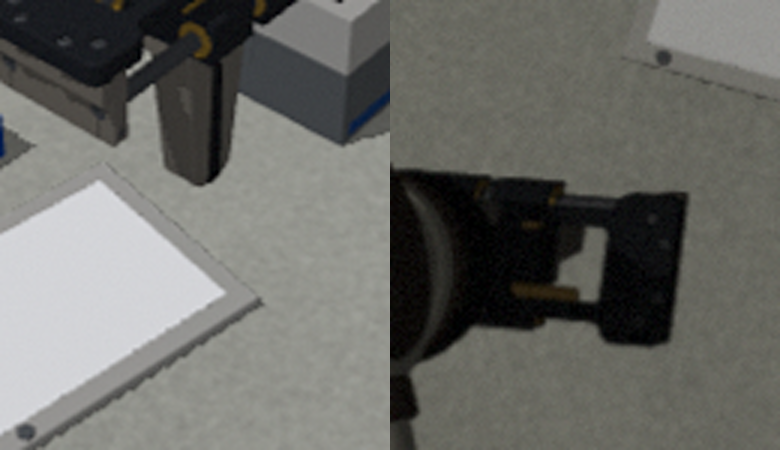

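In the side view the shut tip is at (340,317), against a projected (340,332). In the top view it is at about (168,366), against (171.5,364). That agrees in x and y, but the true tip stands higher than reported.

```bash
python3 - <<'E'
from h import *
from station import vision,robot
c,t=vision.camera("side"),vision.camera("top")
for a in((339.7,317),(340,319)):
  for b in((168,366),(168,364)): print(tri(c,a,t,b))
s=robot.read_state();print(s["ee_pos"])
for z in(0,.02,.03,.035):print(proj(c,s["ee_pos"]+[0,0,z]),proj(t,s["ee_pos"]+[0,0,z]))
E
```

```text
(array([0.36275617, 0.26541307, 0.23363838]), np.float64(0.002892125232477425))
(array([0.36455746, 0.26515762, 0.23278762]), np.float64(0.00012585199551575494))
(array([0.3622279 , 0.26616014, 0.23088964]), np.float64(0.0020891636059572807))
(array([0.36403349, 0.26590623, 0.2300342 ]), np.float64(0.0006885951813416849))
[0.36243382 0.2677447  0.20737549]
[[339.87972707 332.22110066]] [[171.72522768 364.23239852]]
[[339.97483525 321.62459416]] [[167.4820211  365.14066479]]
[[340.02363698 316.19342523]] [[165.27585519 365.61302925]]
[[340.04835952 313.44361456]] [[164.15063928 365.85398475]]
```

```bash
python3 -m crank '[0.0,0,0,0.04,0, 0,0,0,0.08,0, 0,0,0,0.12,0, 0,0,0,0.16,0, 0,0,0,0.185,0, 0,0,0,0.195,0, 0,0,0,0.198,0, 0,0,0,0.198,0]' | head -4
for i in 1; do python3 -m crank '[0,0,0,0.004,0, 0,0,0,0.008,0, 0,0,0,0.012,0, 0,0,0,0.015,0, 0,0,0,0.018,0, 0,0,0,0.018,0]' | head -4; done
```

```text
t: 5.1
ee_pos: [0.3624, 0.2684, 0.0097]
eef_rot: [-0.0, 0.999, -0.051, 0.0]
wrist_force: [-1.2, -0.8, 0.6]
t: 5.6
ee_pos: [0.3612, 0.2687, -0.0092]
eef_rot: [0.0, 0.999, -0.051, -0.0]
wrist_force: [0.3, -0.2, -0.6]
```

Already 9 mm below the bench as reported, with no contact, so the offset is real. I'm finding the touch point.

```bash
python3 -m crank '[0,0,0,0.004,0, 0,0,0,0.008,0, 0,0,0,0.01,0, 0,0,0,0.012,0, 0,0,0,0.012,0]' | head -4
python3 -m crank '[0,0,0,0.002,0, 0,0,0,0.004,0, 0,0,0,0.004,0]' | head -4
python3 -m crank '[0,0,0,0.001,0, 0,0,0,0.002,0, 0,0,0,0.002,0]' | head -4
```

```text
t: 6.02
ee_pos: [0.3612, 0.2686, -0.0213]
eef_rot: [0.0, 0.999, -0.051, -0.0]
wrist_force: [0.2, -0.9, 0.3]
t: 6.27
ee_pos: [0.3613, 0.2687, -0.0251]
eef_rot: [0.0, 0.999, -0.051, -0.0]
wrist_force: [-0.2, 0.6, 0.1]
t: 6.52
ee_pos: [0.3615, 0.2687, -0.0269]
eef_rot: [0.0, 0.999, -0.051, -0.0]
wrist_force: [0.4, 0.3, -0.6]
```

```bash
python3 -m crank '[0,0,0,0.001,0, 0,0,0,0.002,0, 0,0,0,0.002,0]' | head -4
python3 -m crank '[0,0,0,0.001,0, 0,0,0,0.002,0, 0,0,0,0.002,0]' | head -4
```

```text
t: 6.77
ee_pos: [0.3614, 0.2687, -0.0289]
eef_rot: [0.0, 0.999, -0.051, -0.0]
wrist_force: [-0.0, -0.3, 0.3]
t: 7.02
ee_pos: [0.3614, 0.2687, -0.031]
eef_rot: [0.0, 0.999, -0.051, -0.0]
wrist_force: [-0.7, 0.4, -0.6]
```

```bash
python3 -m crank '[0,0,0,0.001,0, 0,0,0,0.002,0, 0,0,0,0.002,0]' | head -4
python3 - <<'E'
from h import *
from station import vision,robot
c,t=vision.camera("side"),vision.camera("top");s=robot.read_state();print(s["ee_pos"])
o=[]
for q in(c,t):
    u=proj(q,[.3614,.2687,0])[0];print(u)
    x,y=int(u[0])-65,int(u[1])-75;y=min(y,330);print(x,y);o.append(cv2.resize(q["pixels"][y:y+150,x:x+130,::-1],None,fx=3,fy=3,interpolation=2))
cv2.imwrite("pics/z5.png",np.hstack(o))
E
```

```text
t: 7.27
ee_pos: [0.3614, 0.2687, -0.033]
eef_rot: [0.0, 0.999, -0.051, -0.0]
wrist_force: [0.2, 0.0, -0.6]
[ 0.36155539  0.26875689 -0.0328149 ]
[339.2623256  425.45111649]
274 330
[205.14909574 357.51558655]
140 282
```

View pics/z5.png

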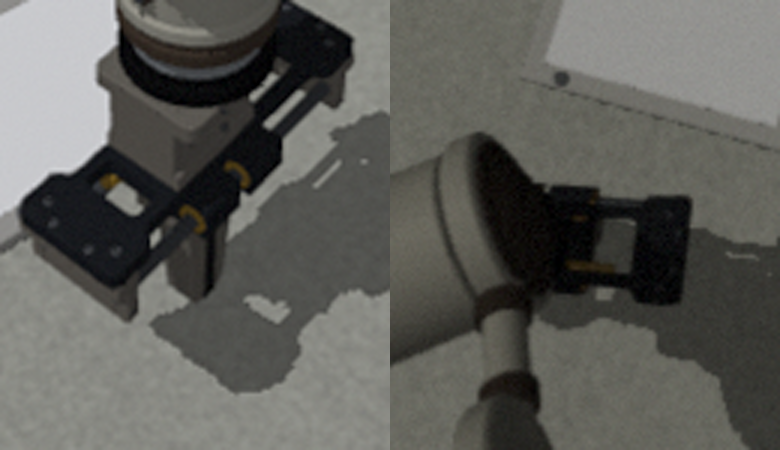

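The shut tip is now at about (339,429) in the side view, and the bench point projects to row 425, so contact should be close.

```bash
for i in 1 2 3; do python3 -m crank '[0,0,0,0.001,0, 0,0,0,0.002,0]' | sed -n '2p;4p'; done
```

```text
ee_pos: [0.3617, 0.2688, -0.0348]
wrist_force: [0.5, -0.2, -0.4]
ee_pos: [0.3616, 0.2688, -0.0369]
wrist_force: [-0.5, 0.3, -0.3]
ee_pos: [0.3616, 0.2687, -0.0377]
wrist_force: [-8.4, -3.6, 24.5]
```

Contact is at a reported z of about -0.037, so the true tip stands about 37 mm above the report here. To see whether that holds at the reader, I'll touch the deck beside the post at its nominal 110 mm.

```bash
python3 -m crank '[0,0,0,-0.04,0, 0,0,0,-0.08,0, 0,0,0,-0.12,0, 0,0.04,0.05,-0.15,0, 0,0.07,0.08,-0.18,0, 0,0.256,0.320,-0.19,0, 0,0.256,0.320,-0.19,0, 0,0.256,0.320,-0.19,0, 0,0.256,0.320,-0.19,0, 0,0.256,0.320,-0.19,0]' |sed -n '1,2p;4p'
python3 t.py '[22,92,150]'
```

```text
t: 8.7
ee_pos: [0.5153, 0.0316, 0.1397]
wrist_force: [0.2, 1.5, -0.4]
tcp [0.5153 0.0316 0.1397] yaw -5.83 turn to reader -0.02 F [ 0.2  1.5 -0.4] w 0.0005 gf 0.0 t 8.7
grasp in reader mm [-57.5 191.5 158.4]
[22,92,150] [ 0.5843 -0.0755  0.15  ] shift [0.0795 0.0995 0.0084]
```

```bash
python3 -m crank '[0,0.0795,0.0995,0,0, 0,0.0795,0.0995,0,0, 0,0.0795,0.0995,0,0, 0,0.0795,0.0995,0,0, 0,0.0795,0.0995,0.03,0, 0,0.0795,0.0995,0.05,0, 0,0.0795,0.0995,0.055,0, 0,0.0795,0.0995,0.055,0]' |sed -n '1,2p;4p'
for i in 1 2; do python3 -m crank '[0,0,0,0.0015,0, 0,0,0,0.003,0, 0,0,0,0.003,0]' | sed -n '2p;4p'; done
```

```text
t: 9.37
ee_pos: [0.5817, -0.0726, 0.0824]
wrist_force: [-0.5, -1.1, -0.3]
ee_pos: [0.5845, -0.0736, 0.0829]
wrist_force: [-0.9, 0.2, 0.6]
ee_pos: [0.5836, -0.0735, 0.0786]
wrist_force: [-0.5, 0.1, -0.5]
```

```bash
for i in 1 2 3 ; do python3 -m crank '[0,0,0,0.001,0, 0,0,0,0.002,0]' | sed -n '2p;4p'; done
```

```text
ee_pos: [0.5837, -0.0735, 0.0766]
wrist_force: [0.3, -0.2, 0.1]
ee_pos: [0.5835, -0.0735, 0.0744]
wrist_force: [-0.1, -0.3, -0.4]
ee_pos: [0.5835, -0.0735, 0.0724]
wrist_force: [0.4, 0.2, 1.4]
```

Contact is at a reported 0.0727, so there is a constant 37 mm offset along the tool axis. I'll correct for it, then straddle the post.

```bash
sed -i 's|^g=s\["ee_pos"\]|g=s["ee_pos"]+np.array([0,0,.0373])|; s|toolrel(P)|toolrel(P-np.array([0,0,.0373]))|' t.py
python3 -m crank '[0.04,0,0,-0.04,0, 0.04,0,0,-0.06,0, 0.04,0,0.037,-0.06,0, 0.04,0,0.037,-0.06,0, 0.04,0,0.037,-0.06,0]' |sed -n '1,2p;4p'
python3 t.py '[22.5,57.4,144]'
```

```text
t: 10.78
ee_pos: [0.5798, -0.1116, 0.1328]
wrist_force: [-0.0, 0.5, -0.7]
tcp [ 0.5798 -0.1116  0.1328] yaw -5.94 turn to reader -0.13 F [-0.   0.5 -0.7] w 0.0318 gf 0.0 t 10.7833
grasp in reader mm [ 21.2  55.6 188.8]
[22.5,57.4,144] [ 0.5813 -0.11    0.144 ] shift [ 0.0013 -0.0018  0.0448]
```

```bash
python3 -m crank '[0.04,0.001,-0.001,0.02,0, 0.04,0.001,-0.001,0.035,0, 0.04,0.001,-0.001,0.045,0, 0.04,0.001,-0.001,0.045,0, 0.0,0.001,-0.001,0.045,0, 0.0,0.001,-0.001,0.045,0, 0.0,0.001,-0.001,0.045,0, 0.0,0.001,-0.001,0.045,0]' 15
python3 t.py
```

```text
t: 11.45
ee_pos: [0.5816, -0.1097, 0.0885]
eef_rot: [0.0, 0.999, -0.051, 0.001]
wrist_force: [1.2, -4.7, 0.2]
grip_width: 0.0153
gripper_force: 14.3
tcp [ 0.5816 -0.1097  0.0885] yaw -5.8 turn to reader 0.01 F [ 1.2 -4.7  0.2] w 0.0153 gf 14.3 t 11.45
grasp in reader mm [ 22.7  57.7 144.5]
```

```bash
python3 -m crank '[0,0.0073,-0.003,0,0, 0,0.0165,-0.0057,0,0, 0,0.026,-0.0072,0,0, 0,0.034,-0.0076,0,0, 0,0.042,-0.0072,0,0, 0,0.0515,-0.0057,0,0, 0,0.0607,-0.003,0,0, 0,0.068,0,0,0, 0,0.070,0.001,0,0, 0,0.070,0.001,0,0]' 15
python3 t.py
```

```text
t: 12.28
ee_pos: [0.6512, -0.1151, 0.0883]
eef_rot: [-0.002, 0.999, -0.051, -0.0]
wrist_force: [-2.1, 6.3, 5.7]
grip_width: 0.0158
gripper_force: 15.0
tcp [ 0.6512 -0.1151  0.0883] yaw -5.81 turn to reader 0.0 F [-2.1  6.3  5.7] w 0.0158 gf 15.0 t 12.2833
grasp in reader mm [ 92.6  59.3 144.3]
```

```bash
python3 -m crank '[0,0.002,0.001,0,0, 0,0.004,0.002,0,0, 0,0.004,0.002,0,0]' 15
python3 t.py; python3 - <<'E'
from h import *
from station import vision
c=vision.camera("side");t=vision.camera("top")
cv2.imwrite("pics/z6.png",np.hstack([cv2.resize(q["pixels"][y:y+150,x:x+130,::-1],None,fx=3,fy=3,interpolation=2) for q,x,y in((c,290,130),(t,360,130))]))
E
```

```text
t: 12.53
ee_pos: [0.6547, -0.1169, 0.0883]
eef_rot: [-0.002, 0.999, -0.051, -0.0]
wrist_force: [-2.7, 8.3, 5.4]
grip_width: 0.0152
gripper_force: 15.0
tcp [ 0.6547 -0.1169  0.0883] yaw -5.79 turn to reader 0.02 F [-2.7  8.3  5.4] w 0.0152 gf 15.0 t 12.5333
grasp in reader mm [ 96.2  57.9 144.3]
```

View pics/z6.png

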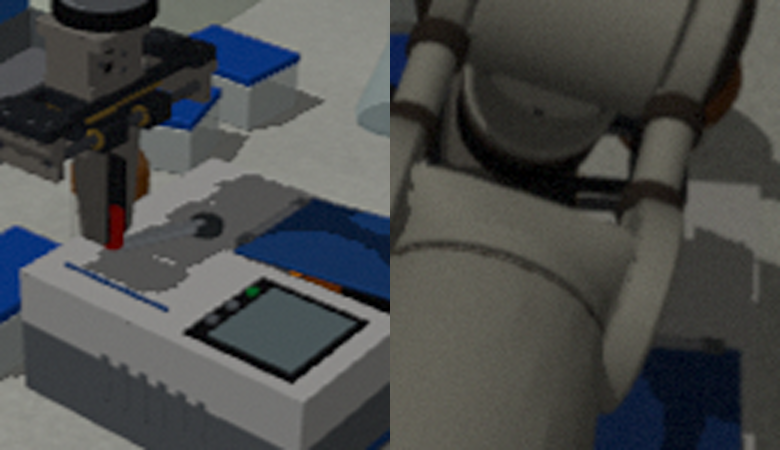

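The lever is held and swung back, and the orange of the slide now shows under the flap at (395,223). I'll push a little more to be sure of the stop.

```bash
python3 -m crank '[0,0,-0.001,0,0, 0,0.003,-0.001,0,0, 0,0.006,-0.001,0,0, 0,0.009,0,0,0, 0,0.009,0,0,0]' 30
python3 t.py; python3 - <<'E'
from h import *
from station import vision
c=vision.camera("side");p=np.load("reader.npy");p[2]=0
im=c["pixels"].astype(int);m=(im[...,0]>90)&(im[...,1]<45)&(im[...,2]<45);m[:, :300]=0;m[:,380:]=0
v,u=np.nonzero(m[170:240]);print(u.mean(),v.mean()+170,u.min(),u.max(),v.min()+170,v.max()+170,len(u))
for th in(.4,.439,.47,.52): print(th,proj(c,W(p,[[56.5+80*np.sin(th),-15+80*np.cos(th),z] for z in(121,134,150)])).round(1).tolist())
E
```

```text
t: 13.05
ee_pos: [0.657, -0.1182, 0.0877]
eef_rot: [-0.002, 0.999, -0.05, -0.008]
wrist_force: [-24.7, 5.6, 16.8]
grip_width: 0.0155
gripper_force: 30.0
tcp [ 0.657  -0.1182  0.0877] yaw -5.77 turn to reader 0.04 F [-24.7   5.6  16.8] w 0.0155 gf 30.0 t 13.05
grasp in reader mm [ 99.   56.8 143.7]<stdin>:5: RuntimeWarning: Mean of empty slice.
  ret = ret.dtype.type(ret / rcount)
Traceback (most recent call last):
ValueError: zero-size array to reduction operation minimum which has no identity
```

That is 25 N against the stop. I'm releasing so it springs back, then going up and over to the flap pull.

```bash
python3 -m crank '[0.06,-0.004,0,0,0, 0.06,-0.006,0,0,0, 0.06,-0.006,0,0,0, 0.06,-0.006,0,-0.01,0, 0.06,-0.006,0,-0.05,0, 0.06,-0.006,0,-0.09,0, 0.05,-0.207,0.112,-0.08,0, 0.05,-0.207,0.112,-0.08,0, 0.05,-0.207,0.112,-0.08,0, 0.05,-0.207,0.112,-0.08,0]' |sed -n '1,2p;4p'
python3 -m crank '[0.04,-0.060,0.032,0.02,0, 0.04,-0.060,0.032,0.02,0, 0.04,-0.060,0.032,0.02,0]' |sed -n '1,2p;4p'
python3 t.py '[-107,-55,152]'
python3 - <<'E'
from h import *
from station import vision
c=vision.camera("side");p=np.load("reader.npy");p[2]=0
im=c["pixels"].astype(int);m=(im[...,0]>1.8*im[...,1])&(im[...,0]>1.8*im[...,2])&(im[...,0]>60);m[:, :325]=0;m[:,372:]=0;m[:195]=0;m[240:]=0
v,u=np.nonzero(m)
if len(u):print("red",u.mean(),v.mean(),len(u),v.min(),v.max())
E
```

```text
t: 13.93
ee_pos: [0.5036, -0.187, 0.1715]
wrist_force: [-0.0, 0.1, -0.6]
t: 14.18
ee_pos: [0.4372, -0.2128, 0.1491]
wrist_force: [-0.2, 0.6, 0.0]
tcp [ 0.4372 -0.2128  0.1491] yaw -6.03 turn to reader -0.22 F [-0.2  0.6  0. ] w 0.0401 gf 0.0 t 14.1833
grasp in reader mm [-110.4  -59.6  205.1]
[-107,-55,152] [ 0.4411 -0.2087  0.152 ] shift [ 0.0036 -0.0045  0.0531]
red 346.1467889908257 211.32110091743118 109 195 222
```

```bash
python3 -m crank '[0.04,0.003,-0.003,0.015,0, 0.04,0.003,-0.003,0.025,0, 0.04,0.003,-0.003,0.025,0, 0.04,0.003,-0.003,0.025,0]' |sed -n '1,2p;4p'
python3 t.py '[-107,-55,152]'
python3 - <<'E'
from h import *
from station import vision
c=vision.camera("side");t=vision.camera("top")
cv2.imwrite("pics/z7.png",np.hstack([cv2.resize(c["pixels"][150:260,325:455,::-1],None,fx=4,fy=4,interpolation=2),cv2.resize(t["pixels"][260:370,420:485,::-1],None,fx=4,fy=4,interpolation=2)]))
E
```

```text
t: 14.57
ee_pos: [0.4451, -0.2088, 0.1252]
wrist_force: [0.1, -0.4, 0.2]
tcp [ 0.4451 -0.2088  0.1252] yaw -5.75 turn to reader 0.06 F [ 0.1 -0.4  0.2] w 0.0403 gf 0.0 t 14.5667
grasp in reader mm [-103.   -54.8  181.2]
[-107,-55,152] [ 0.4411 -0.2087  0.152 ] shift [-0.004   0.0003  0.0292]
```

View pics/z7.png

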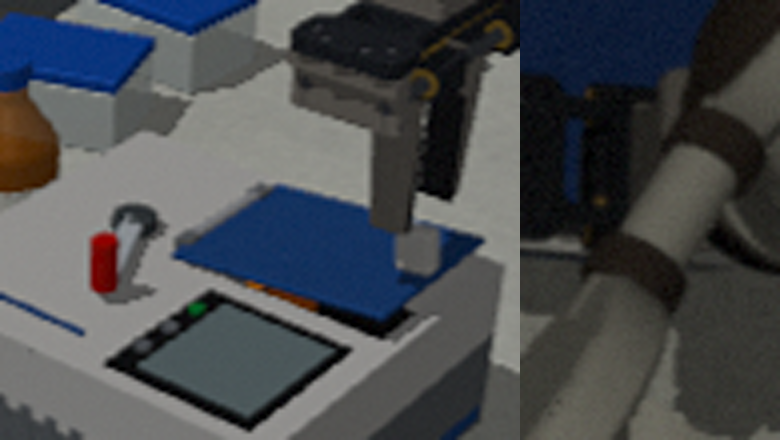

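The lever has sprung back (post at (351,216)), orange shows under the flap, and the gripper hangs over the white pull at about (429,212). That was my tenth picture, so from here I measure in numbers only. Next I'll descend and pinch.

```bash
python3 -m crank '[0.04,-0.003,0,0.015,0, 0.04,-0.003,0,0.029,0, 0.04,-0.003,0,0.029,0, 0.0,-0.003,0,0.029,0, 0.0,-0.003,0,0.029,0, 0.0,-0.003,0,0.029,0]' 15
python3 t.py; python3 - <<'E'
import numpy as np
from h import flap
a0=.0887;p0=np.array(flap(130,0,15.5,a0))
for a in np.arange(a0,1.9,.09): d=np.array(flap(130,0,15.5,a))-p0; print(round(a,2),(d[0]/1000).round(4),(-d[2]/1000).round(4))
E
```

```text
t: 15.17
ee_pos: [0.4426, -0.2095, 0.0976]
eef_rot: [0.001, 0.999, -0.051, 0.001]
wrist_force: [-0.2, 0.1, 0.1]
grip_width: 0.0218
gripper_force: 0.0
tcp [ 0.4426 -0.2095  0.0976] yaw -5.8 turn to reader 0.01 F [-0.2  0.1  0.1] w 0.0218 gf 0.0 t 15.1667
grasp in reader mm [-105.5  -55.6  153.6]
0.09 0.0 -0.0
0.18 0.0029 -0.0114
0.27 0.0069 -0.0225
0.36 0.0118 -0.0332
0.45 0.0177 -0.0434
0.54 0.0245 -0.053
0.63 0.0321 -0.062
0.72 0.0405 -0.0703
0.81 0.0496 -0.0778
0.9 0.0593 -0.0844
0.99 0.0696 -0.0902
1.08 0.0804 -0.0949
1.17 0.0915 -0.0987
1.26 0.103 -0.1015
1.35 0.1146 -0.1033
1.44 0.1264 -0.104
1.53 0.1381 -0.1036
1.62 0.1498 -0.1022
1.71 0.1613 -0.0997
1.8 0.1726 -0.0962
1.89 0.1835 -0.0917
```

```bash
python3 -m crank '[0,0,0,0,0, 0,0,0,0,0, 0,0.003,0,-0.011,0, 0,0.007,0,-0.0225,0, 0,0.012,0,-0.033,0, 0,0.0175,0,-0.0435,0, 0,0.0245,0,-0.053,0, 0,0.032,0,-0.062,0, 0,0.0405,0,-0.0705,0, 0,0.0495,0,-0.078,0]' 15
python3 t.py
```

```text
t: 16.0
ee_pos: [0.4912, -0.2129, 0.1744]
eef_rot: [-0.001, 0.999, -0.051, -0.0]
wrist_force: [3.2, 2.2, -8.8]
grip_width: 0.0141
gripper_force: 15.0
tcp [ 0.4912 -0.2129  0.1744] yaw -5.81 turn to reader 0.0 F [ 3.2  2.2 -8.8] w 0.0141 gf 15.0 t 16.0
grasp in reader mm [-56.7 -54.1 230.4]
```

```bash
python3 -m crank '[0,0.0097,0,-0.0066,0, 0,0.02,0,-0.0124,0, 0,0.0308,0,-0.0171,0, 0,0.0419,0,-0.0209,0, 0,0.0534,0,-0.0237,0, 0,0.065,0,-0.0255,0, 0,0.0768,0,-0.0262,0]' 15
python3 t.py
python3 -m crank '[0,0.0117,0,0.0004,0, 0,0.0234,0,0.0018,0, 0,0.0349,0,0.0043,0, 0,0.0349,0,0.0043,0]' 15
python3 t.py
```

```text
t: 16.58
ee_pos: [0.5666, -0.221, 0.2002]
eef_rot: [-0.001, 0.999, -0.051, -0.002]
wrist_force: [-2.4, 1.4, -5.8]
grip_width: 0.014
gripper_force: 15.0
tcp [ 0.5666 -0.221   0.2002] yaw -5.81 turn to reader 0.0 F [-2.4  1.4 -5.8] w 0.014 gf 15.0 t 16.5833
grasp in reader mm [ 19.2 -54.6 256.2]
t: 16.92
ee_pos: [0.6028, -0.225, 0.196]
eef_rot: [-0.0, 0.999, -0.05, -0.001]
wrist_force: [0.8, 1.6, -1.6]
grip_width: 0.014
gripper_force: 15.0
tcp [ 0.6028 -0.225   0.196 ] yaw -5.78 turn to reader 0.03 F [ 0.8  1.6 -1.6] w 0.014 gf 15.0 t 16.9167
grasp in reader mm [ 55.5 -54.9 252. ]
```

```bash
python3 -m crank '[0.04,0,0,0,0, 0.04,0,0,0,0, 0.04,0,0,-0.02,0, 0.04,0,0,-0.06,0, 0.04,0,0,-0.06,0, 0.04,-0.086,0,-0.06,0, 0.04,-0.086,0,-0.06,0, 0.04,-0.086,0,-0.06,0, 0.04,-0.086,0,-0.06,0]' |sed -n '1,2p;4p'
python3 t.py '[-30,-55,91]'; python3 - <<'E'
from h import *
from station import vision
c=vision.camera("side");t=vision.camera("top");p=np.load("reader.npy");p[2]=0
def hsv(c):return cv2.cvtColor(c["pixels"],cv2.COLOR_RGB2HSV)
H=hsv(c)
for a in(1.3,1.5,1.6,1.7,1.8):
    r=[]
    for d in(60,100,136,148):
        u=proj(c,W(p,flap(d,40,0,a)))[0].round().astype(int);r.append(H[u[1],u[0]].tolist())
    print(a,r)
# orange blob in the bay
for n,q in(("side",c),("top",t)):
    h=hsv(q);m=((h[...,0]>4)&(h[...,0]<18)&(h[...,1]>150)&(h[...,2]>50)).astype(np.uint8)
    k,l,st,ce=cv2.connectedComponentsWithStats(m)
    print(n,proj(q,W(p,[-30,-55,84])).round(1),proj(q,W(p,[-30,-55,100])).round(1),[(st[i].tolist(),ce[i].round(1).tolist()) for i in range(1,k) if st[i,4]>15])
E
```

```text
t: 17.67
ee_pos: [0.5147, -0.2163, 0.2569]
wrist_force: [-0.5, -0.1, 0.2]
tcp [ 0.5147 -0.2163  0.2569] yaw -5.89 turn to reader -0.07 F [-0.5 -0.1  0.2] w 0.0402 gf 0.0 t 17.6667
grasp in reader mm [-33.  -55.2 312.9]
[-30,-55,91] [ 0.5177 -0.2165  0.091 ] shift [ 0.0028 -0.0003  0.2219]
1.3 [[109, 198, 58], [109, 217, 54], [109, 199, 55], [109, 191, 56]]
1.5 [[107, 212, 54], [107, 222, 54], [108, 193, 58], [107, 205, 56]]
1.6 [[106, 222, 54], [107, 200, 56], [109, 187, 56], [110, 145, 88]]
1.7 [[110, 189, 58], [109, 208, 54], [109, 200, 56], [113, 99, 118]]
1.8 [[107, 229, 58], [108, 184, 75], [109, 250, 100], [109, 235, 125]]
side [[398.  221.7]] [[398.5 215.8]] [([314, 173, 25, 25, 489], [326.1, 186.1]), ([386, 214, 19, 14, 148], [396.8, 220.0])]
top [[443.4 271.4]] [[445.3 270.4]] [([443, 140, 16, 23, 204], [450.6, 150.0]), ([439, 264, 10, 15, 131], [443.9, 271.1])]
```

The flap stands at about 1.7 rad. The ejected orange pull is where predicted (top (444,271), side (397,220)), so I'll descend into the bay.

```bash
python3 -m crank '[0.038,0.003,0,0.04,0, 0.038,0.003,0,0.08,0, 0.038,0.003,0,0.12,0, 0.038,0.003,0,0.15,0, 0.038,0.003,0,0.165,0, 0.038,0.003,0,0.17,0, 0.038,0.003,0,0.17,0]' |sed -n '1,2p;4p'
python3 t.py '[-30,-55,91]'; python3 - <<'E'
from h import *
from station import vision
q=vision.camera("side");p=np.load("reader.npy");p[2]=0
h=cv2.cvtColor(q["pixels"],cv2.COLOR_RGB2HSV);m=((h[...,0]>4)&(h[...,0]<18)&(h[...,1]>150)&(h[...,2]>50)).astype(np.uint8)
k,l,st,ce=cv2.connectedComponentsWithStats(m);print([(st[i].tolist(),ce[i].round(1).tolist()) for i in range(1,k) if st[i,4]>15])
E
```

```text
t: 18.35
ee_pos: [0.52, -0.2168, 0.0855]
wrist_force: [0.2, -0.9, 1.5]
tcp [ 0.52   -0.2168  0.0855] yaw -5.79 turn to reader 0.03 F [ 0.2 -0.9  1.5] w 0.0375 gf 0.0 t 18.35
grasp in reader mm [-27.6 -55.1 141.5]
[-30,-55,91] [ 0.5177 -0.2165  0.091 ] shift [-0.0023 -0.0001  0.0505]
[([629, 112, 7, 13, 22], [632.1, 117.8]), ([314, 173, 25, 25, 488], [326.1, 186.2]), ([386, 214, 19, 14, 149], [396.8, 220.0])]
```

```bash
python3 -m crank '[0.038,-0.003,0,0.02,0, 0.038,-0.003,0,0.035,0, 0.038,-0.003,0,0.045,0, 0.038,-0.003,0,0.05,0, 0.038,-0.003,0,0.05,0, 0.0,-0.003,0,0.05,0, 0.0,-0.003,0,0.05,0, 0.0,-0.003,0,0.05,0, 0.0,-0.003,0,0.05,0, 0.0,-0.003,0,0.05,0]' 20
python3 t.py
```

```text
t: 19.23
ee_pos: [0.5171, -0.2167, 0.0371]
eef_rot: [0.0, 0.999, -0.051, 0.001]
wrist_force: [0.3, 0.7, 2.9]
grip_width: 0.0138
gripper_force: 19.9
tcp [ 0.5171 -0.2167  0.0371] yaw -5.81 turn to reader -0.0 F [0.3 0.7 2.9] w 0.0138 gf 19.9 t 19.2333
grasp in reader mm [-30.6 -55.3  93.1]
```

```bash
python3 -m crank '[0,0,0,0,0, 0,-0.008,0,-0.0005,0, 0,-0.018,0,-0.0005,0, 0,-0.028,0,-0.0005,0, 0,-0.038,0,-0.0005,0, 0,-0.048,0,-0.0005,0, 0,-0.055,0,-0.0005,0, 0,-0.056,0,-0.0005,0, 0,-0.056,0,-0.0005,0]' 35
python3 t.py;python3 - <<'E'
from h import *
from station import vision
q=vision.camera("side");p=np.load("reader.npy");p[2]=0
h=cv2.cvtColor(q["pixels"],cv2.COLOR_RGB2HSV);m=((h[...,0]>4)&(h[...,0]<25)&(h[...,1]>130)&(h[...,2]>50)).astype(np.uint8)
k,l,st,ce=cv2.connectedComponentsWithStats(m);print(proj(q,W(p,[-86.5,-55,84])),[(st[i].tolist(),ce[i].round(1).tolist()) for i in range(1,k) if st[i,4]>10])
E
```

```text
t: 19.98
ee_pos: [0.4602, -0.211, 0.0371]
eef_rot: [0.0, 0.999, -0.051, -0.0]
wrist_force: [-1.9, 0.2, 6.8]
grip_width: 0.0138
gripper_force: 34.9
tcp [ 0.4602 -0.211   0.0371] yaw -5.82 turn to reader -0.01 F [-1.9  0.2  6.8] w 0.0138 gf 34.9 t 19.9833
grasp in reader mm [-87.7 -55.4  93.1]
[[418.71751362 230.02510345]] [([625, 112, 15, 20, 197], [633.8, 122.7]), ([314, 173, 26, 25, 505], [326.3, 186.0]), ([432, 193, 6, 6, 17], [435.2, 195.2]), ([420, 201, 7, 7, 17], [423.2, 203.7]), ([398, 223, 13, 8, 54], [404.7, 226.2]), ([181, 225, 3, 8, 14], [182.0, 228.3]), ([421, 225, 6, 9, 34], [423.2, 228.5]), ([247, 283, 6, 5, 24], [249.7, 285.1]), ([239, 288, 6, 5, 23], [241.6, 290.1]), ([231, 293, 6, 6, 23], [233.5, 295.6]), ([213, 304, 7, 6, 28], [216.0, 306.5]), ([15, 457, 51, 23, 631], [43.7, 471.5])]
```

The slide is drawn 57 mm: pull seen at (423,228), amber window at (405,226). I'm lifting it straight up.

```bash
python3 -m crank '[0,0,0,-0.01,0, 0,0,0,-0.025,0, 0,0,0,-0.045,0, 0,0,0,-0.07,0, 0,0,0,-0.1,0, 0,0,0,-0.125,0, 0,0,0,-0.14,0, 0,0,0,-0.15,0, 0,0,0,-0.15,0]' 35
python3 t.py;python3 - <<'E'
from h import *
from station import vision
q=vision.camera("side")
h=cv2.cvtColor(q["pixels"],cv2.COLOR_RGB2HSV);m=((h[...,0]>4)&(h[...,0]<25)&(h[...,1]>130)&(h[...,2]>50)).astype(np.uint8)
k,l,st,ce=cv2.connectedComponentsWithStats(m);p=np.load("reader.npy");p[2]=0
print("pull,window expected",proj(q,W(p,[[-87.7,-55,236],[-48.7,-55,224]])).round(1).tolist(),[(st[i].tolist(),ce[i].round(1).tolist()) for i in range(1,k) if st[i,4]>10 and 330<ce[i][0]<470])
E
```

```text
t: 20.78
ee_pos: [0.4618, -0.2114, 0.1889]
eef_rot: [0.001, 0.999, -0.051, 0.001]
wrist_force: [-0.3, 0.5, -0.9]
grip_width: 0.0137
gripper_force: 34.9
tcp [ 0.4618 -0.2114  0.1889] yaw -5.8 turn to reader 0.01 F [-0.3  0.5 -0.9] w 0.0137 gf 34.9 t 20.7833
grasp in reader mm [-86.2 -55.6 244.9]
pull,window expected [[426.2, 169.7], [409.9, 169.6]] [([428, 117, 22, 13, 30], [437.2, 124.1]), ([440, 125, 7, 8, 23], [443.8, 128.1]), ([428, 133, 7, 7, 21], [431.3, 135.6]), ([423, 163, 11, 16, 74], [429.5, 170.8]), ([399, 165, 19, 9, 105], [408.7, 168.7])]
```

```bash
python3 -m crank '[0,-0.001,-0.012,0,0, 0,-0.003,-0.035,0,0, 0,-0.005,-0.065,0,0, 0,-0.007,-0.1,0,0, 0,-0.010,-0.135,0,0, 0,-0.012,-0.17,0,0, 0,-0.015,-0.205,0,0, 0,-0.017,-0.24,0,0, 0,-0.020,-0.27,0,0, 0,-0.022,-0.30,0,0]' 35 |sed -n '1,2p;4p'
python3 -m crank '[0,-0.002,-0.030,0,0, 0,-0.005,-0.06,0.01,0, 0,-0.006,-0.085,0.025,0, 0,-0.0075,-0.105,0.045,0, 0,-0.008,-0.114,0.065,0, 0,-0.008,-0.1145,0.085,0, 0,-0.008,-0.1145,0.1,0, 0,-0.008,-0.1145,0.11,0, 0,-0.008,-0.1145,0.114,0, 0,-0.008,-0.1145,0.114,0]' 35
python3 t.py;python3 - <<'E'
from h import *
from station import vision
P=np.array([.474,.204,.122]);w=[.513,.2,.110]
C={}
for n in("side","top"):
    q=C[n]=vision.camera(n)
    h=cv2.cvtColor(q["pixels"],cv2.COLOR_RGB2HSV);m=((h[...,0]>4)&(h[...,0]<28)&(h[...,1]>100)&(h[...,2]>50)).astype(np.uint8)
    k,l,st,ce=cv2.connectedComponentsWithStats(m);u=proj(q,[P,w]);print(n,"expect",u.round(1).tolist(),[(st[i].tolist(),ce[i].round(1).tolist()) for i in range(1,k) if st[i,4]>10 and abs(ce[i]-u[1]).max()<45])
E
```

```text
t: 21.67
ee_pos: [0.4672, 0.0924, 0.1847]
wrist_force: [0.2, 0.2, -0.9]
t: 22.5
ee_pos: [0.4713, 0.2045, 0.0711]
eef_rot: [0.0, 0.999, -0.051, -0.002]
wrist_force: [0.4, 0.1, -1.7]
grip_width: 0.0138
gripper_force: 34.9
tcp [0.4713 0.2045 0.0711] yaw -5.81 turn to reader 0.0 F [ 0.4  0.1 -1.7] w 0.0138 gf 34.9 t 22.5
grasp in reader mm [-118.8  359.2  127.1]
side expect [[305.0, 319.9], [288.6, 314.9]] [([316, 278, 7, 8, 26], [319.5, 281.2]), ([274, 281, 7, 8, 25], [277.4, 284.0]), ([296, 281, 12, 9, 16], [301.2, 285.3]), ([294, 293, 8, 9, 33], [297.9, 296.4]), ([282, 309, 12, 18, 164], [287.5, 317.3]), ([307, 314, 8, 21, 132], [310.1, 323.9])]
top expect [[223.8, 298.1], [227.7, 277.9]] [([222, 269, 15, 10, 124], [229.3, 273.2])]
```

```bash
python3 -m crank '[0,0.001,0,-0.002,0, 0,0.001,0,-0.003,0, 0,0.001,0,-0.003,0, 0,0.001,0,-0.003,0, 0,0.001,0,-0.003,0, 0,0.001,0,-0.003,0, 0,0.001,0,-0.003,0, 0,0.001,0,-0.003,0]' 35
python3 t.py;python3 - <<'E'
from h import *
from station import vision,robot
p=np.load("reader.npy");p[2]=0
c,t=vision.camera("side"),vision.camera("top");H=cv2.cvtColor(t["pixels"],cv2.COLOR_RGB2HSV);S=cv2.cvtColor(c["pixels"],cv2.COLOR_RGB2HSV)
m=((S[...,0]>4)&(S[...,0]<28)&(S[...,1]>100)&(S[...,2]>50)).astype(np.uint8)
cn=[x for x in cv2.findContours(m,0,1)[0] if cv2.contourArea(x)>90 and abs(x.mean((0,1))-[298,320]).max()<25]
for x in cn: print(cv2.minAreaRect(x))
for z in(.10,.11,.12):print(z,proj(c,[.513,.2,z]).round(1))
for a in(1.5,1.6,1.7,1.8):
    print(a,[S[tuple(proj(c,W(p,flap(d,y,0,a)))[0].round().astype(int)[::-1])].tolist() for d,y in((100,40),(138,40),(138,-40),(150,0))])
print("post",[H[tuple(proj(t,W(p,[22.5,57.4,150]))[0].round().astype(int)[::-1])].tolist()])
print(robot.read_state()["joint_velocities"].round(3))
E
```

```text
t: 23.27
ee_pos: [0.4738, 0.2045, 0.0756]
eef_rot: [0.0, 0.999, -0.051, -0.0]
wrist_force: [-0.8, 0.6, -0.2]
grip_width: 0.0138
gripper_force: 34.9
tcp [0.4738 0.2045 0.0756] yaw -5.81 turn to reader 0.0 F [-0.8  0.6 -0.2] w 0.0138 gf 34.9 t 23.2667
grasp in reader mm [-116.2  359.3  131.6]
((309.2292785644531, 321.14361572265625), (7.515913486480713, 19.919797897338867), 3.012787342071533)
((285.8299865722656, 314.8099670410156), (17.39482879638672, 10.74802303314209), 81.8698959350586)
0.1 [[288.9 319.2]]
0.11 [[288.6 314.9]]
0.12 [[288.3 310.6]]
1.5 [[107, 228, 56], [30, 16, 111], [30, 18, 111], [30, 18, 112]]
1.6 [[110, 78, 59], [30, 16, 110], [30, 16, 111], [26, 18, 111]]
1.7 [[108, 105, 56], [26, 18, 111], [27, 21, 111], [30, 14, 112]]
1.8 [[109, 190, 71], [30, 16, 110], [30, 18, 112], [27, 20, 113]]
post [[1, 225, 102]]
[-0.    -0.    -0.002 -0.001  0.001  0.001]
```

The slide is right, but the flap samples look different from before. I'll fit its angle before handing in.

```bash
python3 - <<'E'
from h import *
from station import vision
p=np.load("reader.npy");p[2]=0
for n in("side","top"):
    c=vision.camera(n);S=cv2.cvtColor(c["pixels"],cv2.COLOR_RGB2HSV)
    b=((S[...,0]>100)&(S[...,0]<120)&(S[...,1]>120)).astype(np.uint8)
    k,l,st,ce=cv2.connectedComponentsWithStats(b);print(n,[(st[i].tolist()) for i in range(1,k) if st[i,4]>60])
    r=[]
    for a in np.arange(0,2.25,.1):
        q=np.zeros(b.shape,np.uint8)
        cv2.fillPoly(q,[proj(c,W(p,[flap(d,y,0,a) for d,y in((4,54),(142,54),(142,-54),(4,-54))])).round().astype(np.int32)],1)
        r.append((round(a,1),int((q&b).sum()),int(q.sum())))
    print(r)
E
```

```text
side [[0, 0, 298, 288, 61499], [321, 155, 38, 19, 451], [365, 169, 29, 44, 936], [513, 192, 53, 9, 162], [262, 218, 15, 16, 135], [390, 252, 55, 50, 190], [207, 291, 60, 48, 1216]]
[(np.float64(0.0), 4, 1566), (np.float64(0.1), 2, 1437), (np.float64(0.2), 0, 1233), (np.float64(0.3), 0, 1074), (np.float64(0.4), 5, 937), (np.float64(0.5), 5, 745), (np.float64(0.6), 5, 530), (np.float64(0.7), 5, 289), (np.float64(0.8), 12, 81), (np.float64(0.9), 89, 289), (np.float64(1.0), 189, 519), (np.float64(1.1), 309, 717), (np.float64(1.2), 454, 878), (np.float64(1.3), 566, 1050), (np.float64(1.4), 678, 1252), (np.float64(1.5), 761, 1410), (np.float64(1.6), 840, 1533), (np.float64(1.7), 916, 1717), (np.float64(1.8), 893, 1779), (np.float64(1.9), 885, 1882), (np.float64(2.0), 904, 1941), (np.float64(2.1), 920, 1917), (np.float64(2.2), 966, 1921)]
top [[518, 89, 57, 61, 2287], [591, 93, 45, 58, 2380], [459, 137, 17, 17, 222], [354, 141, 59, 42, 2264], [225, 191, 60, 39, 1537], [421, 217, 80, 30, 1634]]
[(np.float64(0.0), 92, 4374), (np.float64(0.1), 92, 4369), (np.float64(0.2), 92, 4341), (np.float64(0.3), 92, 4212), (np.float64(0.4), 85, 4092), (np.float64(0.5), 76, 3872), (np.float64(0.6), 72, 3586), (np.float64(0.7), 63, 3321), (np.float64(0.8), 46, 2934), (np.float64(0.9), 35, 2506), (np.float64(1.0), 44, 2072), (np.float64(1.1), 27, 1541), (np.float64(1.2), 24, 1025), (np.float64(1.3), 24, 467), (np.float64(1.4), 173, 243), (np.float64(1.5), 648, 762), (np.float64(1.6), 1161, 1274), (np.float64(1.7), 1599, 1781), (np.float64(1.8), 1537, 2285), (np.float64(1.9), 1466, 2723), (np.float64(2.0), 1394, 3074), (np.float64(2.1), 1374, 3420), (np.float64(2.2), 1350, 3758)]
```

The top view fits 1.7 rad clearly; in the side view the arm hides the flap's upper part. The lever is at rest and the slide is still and level over the panel.

```bash
python3 -c "
from station import hand_in
print(hand_in())"
```

```text
the job is handed in; nothing more can be done
None
```

I handed the job in at about 23 s: the lever went to its stop and sprang back, the flap stands open at about 1.7 rad, and the slide is held still and level, pull up, its window over the lit panel about 10 cm above it.

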